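# Get the lost marble out of the sink trap

## Task

A marble is caught in the clean-out cup of the grey sink trap. Stand the soap dish flat under the cup's outlet and let go of it, then press down the raised end of the trap's rocker so that it snaps over and the marble drops into the dish; then press the other end so that the rocker snaps back and the gate is shut again. Leave the dish with the marble in it standing under the outlet, and leave the other things where they are.

Things in the scene. Friction and masses are not known exactly. Their poses are not given: they have to be found in the camera images.
- dish: narrow oblong green ceramic soap dish, an open trough 150 (x) x 60 (y) x 32 mm high, walls and floor 5 mm thick, about 0.22 kg; loose, starts on the mat to the left or right of the trap (the mousetrap is on the other side). Origin under its centre, on the mat; x along its length, z up; the two ends are alike
- dish_centre (a point): centre of the soap dish, 16 mm above its underside; x along its length (inner hollow 140 x 50 mm), y across its 60 mm width, z up
- outlet (a point): centre of the lower mouth of the clean-out cup, 58 mm above the mat: an upright grey tube, outside 38, inside 31 mm across, open above (at 100 mm) and below. Axes are the trap's: -x looks about towards the robot, the free side from which the dish comes in; z up. The gate plate under it never goes lower than 43 mm, so the 32 mm high dish passes below. The trap is fixed
- pivot (a point): the rocker's pivot pin, along the trap's x, 126 mm above the mat, 45 mm (+x) and 24 mm (+y) from the outlet in the trap's axes; its post stands 25 to 37 mm behind (+x), so the space under the cup is free from the robot's side to 60 mm behind the outlet
- ubend (a point): middle of the grey U-bend, on the mat, 120 mm behind (+x) the outlet. The U-bend is 54 mm thick in the trap's x, 174 mm wide in y and 171 mm high; its foot plate (8 mm high) begins 55 mm in front of this point. A 28 mm side pipe, 69 to 97 mm high, runs from its -y leg forward to the cup, 45 mm to the -y side of the outlet
- rocker (a joint): angle of the seesaw rocker about its pivot, rad: 0 = gate shut (start), 0.6 = gate open. A spring drives it away from the centre at 0.3 to the nearer end, so it stays at either end and snaps over past 0.3. About 5 N on a pad starts it moving, less towards the centre. Open, the gate plate is swung wholly clear of the cup in +y and the marble falls
- open_pad (a point): centre of the upper face of the rubber pad (34 mm along x, 32 mm along the beam) at the -y end of the rocker's beam; raised at the start (165 mm high). Pressing it straight down opens the gate: 148 mm high at the rocker's centre, 130 mm when open. Moves with the rocker. The beam, 150 x 28 mm, lies along the trap's y, pads 60 mm either side of the pivot, free above
- shut_pad (a point): the same at the +y end of the beam: 130 mm high at the start, 165 mm when the gate is open; pressing it straight down then shuts the gate again (centre at about 148 mm)
- marble_center (a point): centre of the glass marble, 24 mm across, 18 g; at the start on the gate plate in the bottom of the cup
- mousetrap: bystander: wooden mousetrap with a steel spring clip, a slab 100 x 48 x 8 mm, 18 mm high over the spring; origin under its centre, x along its length
- jug: bystander: orange plastic jug with a side handle (towards its +y) and a lip, 100 mm across, 150 mm high; origin under its centre
- brush: bystander: pale nylon bottle brush lying down, 280 mm long, head 110 mm long and 40 mm thick; origin on the table 25 mm from the head's inner end, x points to the head
- wrench: bystander: steel spanner lying down, 190 mm long, handle to -x; origin under its centre
- tin: bystander: metal tin with a paper wrap, 72 mm across, 85 mm high; origin under its centre
- cleaner: bystander: white plastic bottle, 72 mm across, 210 mm high; origin under its centre
- jar: bystander: glass jar with a steel lid, 70 mm across, 90 mm high; origin under its centre
Not all that is in view belongs to the job. Leave any brown or orange look-alike of the dish alone.

How it is judged:
By the outcome, as a careful person would: the job done as asked, in the order asked, and still so for the second after the job is handed in, with the robot touching nothing.
It also fails if it takes over 61 s, if anything falls off the work surface, if the arm or the gripper's body presses on something with over 40 N, if the wrist force passes 120 N, or if a joint passes its speed limit or range.

## Robot

A 6-joint arm with a two-finger parallel gripper is mounted at the origin on the work surface. World frame = base frame: x ahead of the robot, y to its left, z up, the work surface at z = 0. Lengths are in mm, angles in rad, forces in N, time in s.
With the tool pointing down it reaches from about 325 to 775 mm from the base axis. Payload 5.5 kg.
Tool frame: the origin (TCP) lies midway between the tips of the shut fingers; the grasp point (between the pads) lies r.pinch_z behind it (r.pinch_z is the distance from the TCP to the grasp point, in mm); z points along the fingers, y is the direction in which the jaws open and shut (so a half turn about z gives the same grasp; the last joint's range is limited). The gripper opens to 85 mm and grips with 20 to 120 N. Pads are 22 mm wide; open, the fingers measure 114 mm over their backs; the gripper's body (76 mm by 85 mm) begins 54 mm behind the grasp point. The pads swing forward as they close: fully open they stand 13 mm farther back than shut.
Start: joints at [-1.273, 0.091, 1.231, -0, 1.82, -0.057], TCP at [208.442, -562.644, 231.275] pointing down, gripper open.
Joint ranges: [-2.87, 2.87], [-0.86, 2.18], [0.17, 2.46], [-1.51, 4.65], [0.06, 2.69], [-2.65, 2.65]. Speed limits (rad/s): [2.57, 2.57, 3.01, 3.14, 3.14, 3.14].

## Interface

Orientations are given as a unit quaternion [x, y, z, w].
In Python, from cell import r gives the robot as it stands. Calls block until the motion is done:
- r.reach(position, orientation): joint-space move of the TCP to a pose.
- r.line_to(position, v=150, frame=None, threshold=None): straight line of the TCP; frame=None keeps the orientation; v is the mean speed in mm/s. With threshold (N) it stops when the force on the tool has changed by that much, and returns True; else False.
- r.movej(angles): joint-space move.
- r.command_gripper(opening, f_grip=None): opening from 0.0 (shut) to 1.0 (fully open); f_grip is the grip in N (None keeps the last); returns when the fingers have stopped.
- r.dwell(seconds).
- r.inverse_kinematics(position, orientation): joint angles nearest the present ones, or None.
- r.state(): the state.
- r.read_camera(name): name is "scene" or "top" or "wrist"; returns the picture (384x512x3 uint8, red, green, blue); there is no depth.
- r.camera_info(name): a dict with "fov_y" (degrees; the focal length in pixels is half the picture's height over the tangent of half this angle, whatever the lens; pixels are square), "cx", "cy" (the principal point, pixels), "eye" and "attitude" of the camera in the world; the wrist camera has in their place "tool_from_camera" (4x4, takes a point from camera to tool coordinates, whose origin is the TCP and whose axes are the flange's). Camera axes: x right, y down, z forward; pixel columns grow to the right and rows downward; lengths in mm; the calibration is good to about 2 mm. A picture is of the moment at which its call begins: read the wrist's pose just before it. camera_info takes no time and is no camera call.
A pose or a line that the arm cannot do raises r.IKError and nothing moves.
- r.job_done(): hands the job in, once; it reports no verdict.
The state is a dict: "time_s": time; "joint_pos": joint angles; "joint_vel": joint speeds; "joint_torque": joint torques, N m; "tcp_pos": TCP position; "orientation": TCP orientation; "wrist_force": force on the tool from outside, world axes, zero at the start; "wrist_torque": the same for the moment, N m; "grip_width": opening from 0.0 (shut) to 1.0 (fully open).
Only numpy, scipy, OpenCV 4.12 (cv2) and the standard library are available. Lean on these libraries where they do the work, as an engineer would, in place of code of your own. Each camera call takes 0.05 s, during which the arm holds its last target.

## Working session

There is one attempt and no reset: what is moved stays moved. The work goes in short steps, each a Python script; the robot and the scene stay as the last script left them, time stands still between calls to the robot, and variables do not carry over. Pictures are saved under pics/ and viewed, and the job is handed in when it is done.

```bash
mkdir -p pics; ls; python3 - <<'E'
from cell import r
import cv2
for n in ("scene","top","wrist"):
    im=r.read_camera(n); cv2.imwrite(f"pics/{n}0.png",im[:,:,::-1]); print(n,r.camera_info(n))
s=r.state(); print(s, r.pinch_z)
E
```

```text
pics
scene {'fov_y': 43.095603044001, 'cx': 250.5312558230442, 'cy': 184.43311338193664, 'eye': array([1304.71240759, -590.53736402, 1286.96958347]), 'attitude': array([ 0.83993222,  0.4139614 , -0.16093972, -0.31184649])}
top {'fov_y': 48.080285517714366, 'cx': 256.22431287357836, 'cy': 189.08794607724815, 'eye': array([ 308.66958914,   -5.94375503, 1396.07735922]), 'attitude': array([ 0.714328  , -0.69591947,  0.04808596, -0.05585106])}
wrist {'fov_y': 64.77041465996349, 'cx': 256.62907722645383, 'cy': 192.53312858984964, 'tool_from_camera': array([[ 5.87907832e-04, -9.57116219e-01, -2.89703638e-01,
         7.44446651e+01],
       [ 9.99999631e-01,  7.43951988e-04, -4.28509975e-04,
        -8.44698755e-02],
       [ 6.25659444e-04, -2.89703280e-01,  9.57116303e-01,
        -1.41369586e+02],
       [ 0.00000000e+00,  0.00000000e+00,  0.00000000e+00,
         1.00000000e+00]])}
{'time_s': 0.15, 'joint_pos': array([-1.27273211e+00,  9.17207077e-02,  1.23164652e+00,  2.81114224e-05,
        1.81980313e+00, -5.66825206e-02]), 'joint_vel': array([ 3.07644779e-04, -4.04488949e-04, -5.43670026e-03,  1.69541874e-03,
        1.62282830e-04, -7.52642445e-07]), 'joint_torque': array([ 1.20393859e-03, -4.59375036e+01, -4.18525314e+01,  8.01064311e-05,
        9.57583630e-03, -2.76862727e-05]), 'tcp_pos': array([ 208.3632346 , -562.42162809,  230.36874693]), 'orientation': array([ 9.84309628e-01,  1.76448106e-01, -8.14504361e-05, -7.84754106e-04]), 'wrist_force': array([ 0.23579269, -0.00325819,  0.30751248]), 'wrist_torque': array([-0.04053647, -0.00549606, -0.03028723]), 'grip_width': 0.9956268398171221} 18.700000000000003
```

View pics/scene0.png

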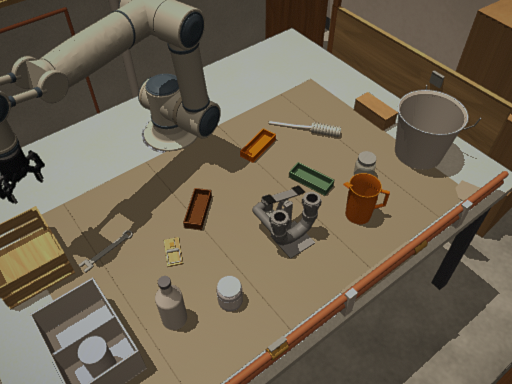

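View pics/top0.png

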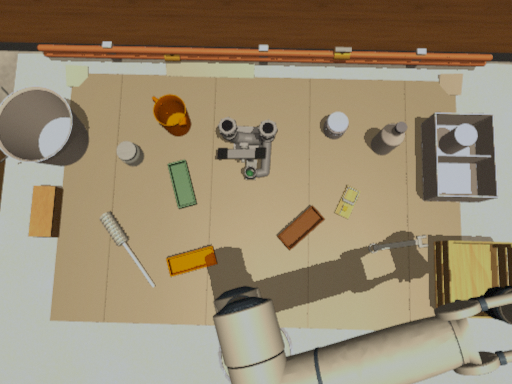

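Top view: the green dish is at (182,184). The orange look-alike is at (192,260) and the brown one at (300,227). The trap is at about (248,148), with the cup at about (251,172) and the mousetrap at (346,201). Only the object at (182,184) is green, and it lies on the opposite side of the trap from the mousetrap, so it fits the description. I'll confirm it in an enlarged crop.

```bash
cat > h.py <<'E'
from cell import r
import cv2, numpy as np
from scipy.spatial.transform import Rotation as R
def cam(n, st=None):
    i=r.camera_info(n); f=192/np.tan(np.radians(i['fov_y']/2))
    K=np.array([[f,0,i['cx']],[0,f,i['cy']],[0,0,1]])
    if n=='wrist':
        T=np.eye(4);T[:3,:3]=R.from_quat(st['orientation']).as_matrix();T[:3,3]=st['tcp_pos']
        M=T@i['tool_from_camera']; return K,M[:3,:3],M[:3,3]
    return K,R.from_quat(i['attitude']).as_matrix(),np.array(i['eye'])
def plane(c,uv,z):
    K,Rm,e=c; d=Rm@np.linalg.inv(K)@np.array([uv[0],uv[1],1.]); return e+d*(z-e[2])/d[2]
def proj(c,p):
    K,Rm,e=c; q=K@(Rm.T@(np.asarray(p,float)-e)); return q[:2]/q[2]
def tri(l):
    A=np.zeros((3,3));b=np.zeros(3)
    for (K,Rm,e),uv in l:
        d=Rm@np.linalg.inv(K)@np.array([uv[0],uv[1],1.]);d/=np.linalg.norm(d);P=np.eye(3)-np.outer(d,d);A+=P;b+=P@e
    p=np.linalg.solve(A,b); return p
E
python3 - <<'E'
import cv2,numpy as np
a=cv2.imread('pics/top0.png')[100:225,150:300]; cv2.imwrite('pics/topc.png',cv2.resize(a,None,fx=5,fy=4.8 and 5,interpolation=cv2.INTER_CUBIC)[:600])
a=cv2.imread('pics/scene0.png')[155:265,235:350]; cv2.imwrite('pics/scenec.png',cv2.resize(a,None,fx=5,fy=5,interpolation=cv2.INTER_CUBIC))
from h import *
c=cam('top')
im=cv2.imread('pics/top0.png'); hsv=cv2.cvtColor(im,cv2.COLOR_BGR2HSV)
m=cv2.inRange(hsv,(45,50,30),(90,255,255)); 
for q in cv2.findContours(m,0,2)[0]:
    if cv2.contourArea(q)>20:
        rc=cv2.minAreaRect(q); b=cv2.boxPoints(rc); print(cv2.contourArea(q),rc)
        if cv2.contourArea(q)>200:
            P=np.array([plane(c,x,32) for x in b]); print(P, P.mean(0), np.linalg.norm(np.diff(P,axis=0),axis=1))
for n,uv in dict(or_=(192,260),br=(300,227),mt=(346,201),cup=(251,172)).items(): print(n,plane(c,uv,20))
print(proj(c,[0,0,0]),proj(c,[300,0,0]),proj(c,[300,100,0]))
E
```

```text
25.5 ((249.0, 172.5), (5.0, 6.0), 90.0)
767.5 ((181.55882263183594, 183.73529052734375), (45.354156494140625, 18.190170288085938), 75.96376037597656)
[[585.57219321 302.07490906  32.        ]
 [601.56757999 245.60526299  32.        ]
 [459.12559718 203.11420975  32.        ]
 [443.53771575 258.76705987  32.        ]] [522.45077154 252.39036042  32.        ] [ 58.69133944 148.6445696   57.79465177]
or_ [280.83074758 208.73155439  20.        ]
br [ 393.81204623 -130.81375433   20.        ]
mt [ 481.0458747  -277.43352319   20.        ]
cup [568.10646388  30.4389195   20.        ]
[255.7129805 353.3958213] [258.23445402 255.61679698] [227.07733975 254.77084879]
```

View pics/topc.png

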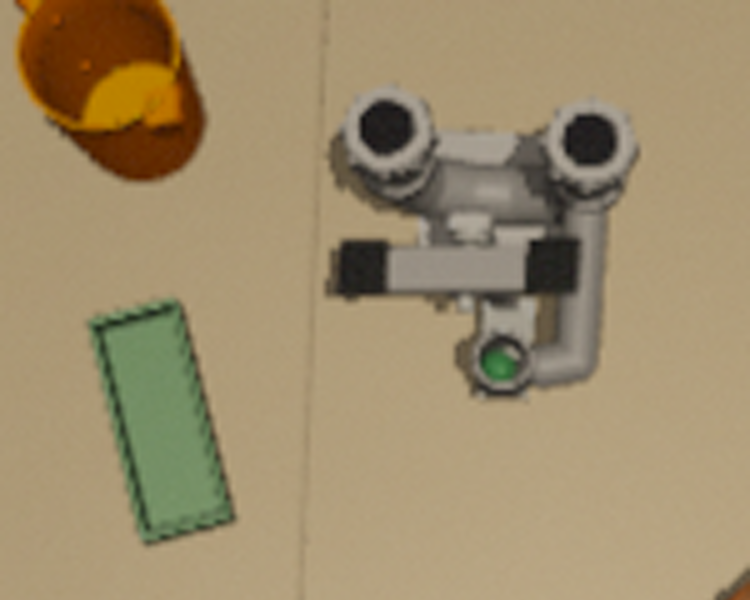

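View pics/scenec.png

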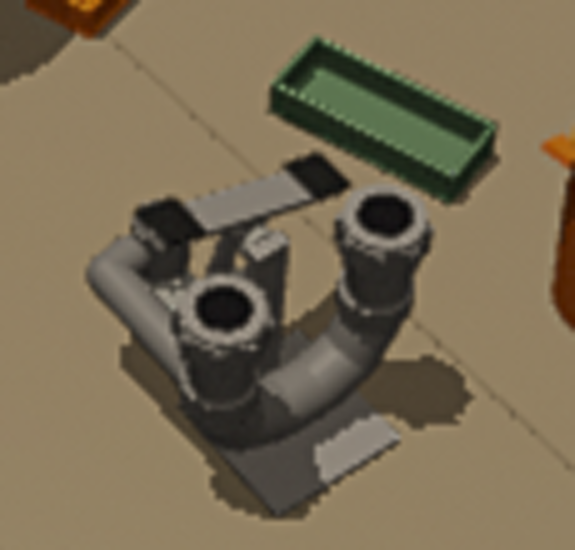

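The crop confirms it: the green trough is the dish, and the green spot in the cup is the marble. Next I'll measure the trap's features with the height planes.

```bash
python3 - <<'E'
from h import *
c=cam('top'); u=lambda x,y:(x/5+150-.4,y/5+100-.4)
cup=plane(c,u(501,365),100); op=plane(c,u(552,265),165); sh=plane(c,u(362,267),130)
print(cup,op,sh)
y=sh-op; print('pad dist',np.linalg.norm(y[:2])); yaw=np.arctan2(-y[0],y[1]); print('yaw from pads',yaw)
ends=[plane(c,u(387,126),171),plane(c,u(590,138),171)]; print(ends); d=ends[0]-ends[1]; print('yaw u',np.arctan2(-d[0],d[1]))
for yw in (yaw,np.arctan2(-d[0],d[1])):
    Rz=np.array([[np.cos(yw),-np.sin(yw)],[np.sin(yw),np.cos(yw)]])
    for n,p in (('op',op),('sh',sh),('e0',ends[0]),('e1',ends[1])): print(n,Rz.T@(p-cup)[:2])
s=cam('scene'); v=lambda x,y:(x/5+235-.4,y/5+155-.4)
print('tri op',tri([(c,u(552,265)),(s,v(168,220))]),'sh',tri([(c,u(362,267)),(s,v(317,175))]),'e1',tri([(c,u(590,138)),(s,v(224,308))]),'e0',tri([(c,u(387,126)),(s,v(386,215))]))
E
```

```text
[551.06411015  31.94427166 100.        ] [599.17363601   1.90552537 165.        ] [603.37815423 116.56782857 130.        ]
pad dist 114.73936443273703
yaw from pads -0.03665228382135427
[array([679.14341024, 101.13843618, 171.        ]), array([674.72269341, -18.51691349, 171.        ])]
yaw u -0.036928621413544443
op [ 49.17795671 -28.25564246]
sh [49.17795671 86.48372197]
e0 [125.45772314  73.84104022]
e1 [125.42463532 -45.89593965]
op [ 49.18576293 -28.24205167]
sh [49.15405613 86.49730838]
e0 [125.4373133   73.87570608]
e1 [125.4373133  -45.86127836]
tri op [ 5.97333612e+02 -2.29694705e-01  1.67120942e+02] sh [602.27532448 114.90704574 130.14756676] e1 [672.57699131 -20.10762967 174.62541815] e0 [677.36797358  99.60756479 174.02533842]
```

The trap yaw is about -0.037 by two measures, and the pad geometry fits. The cup's x is about 4 mm off the pads and U-bend, so I'll check it with a wrist view from between the trap and the dish.

```bash
cat >> h.py <<'E'
def quat(yaw,t):
    c,s=np.cos,np.sin
    z=np.array([s(t)*c(yaw),s(t)*s(yaw),-c(t)]);x=np.array([c(t)*c(yaw),c(t)*s(yaw),s(t)])
    return R.from_matrix(np.column_stack([x,np.cross(z,x),z])).as_quat()
E
python3 - <<'E'
from h import *
# check IK for plan poses first
q0=quat(0,.35)
for p,o in (([470,130,230],q0),([462,240,120],quat(.29,.4)),([462,240,5],quat(.29,.4)),([400,30,40],quat(-.037,.4)),([500,30,3],quat(-.037,.4))):
    print(np.round(r.inverse_kinematics(p,o),2))
r.reach([470,130,230],q0)
st=r.state(); im=r.read_camera('wrist'); cv2.imwrite('pics/w1.png',im[:,:,::-1]); np.save('w1.npy',np.r_[st['tcp_pos'],st['orientation']]); print(st['time_s'],st['tcp_pos'],st['orientation'],q0)
E
```

```text
[ 0.26 -0.53  1.8  -0.09  1.53  1.82]
[ 0.46 -0.49  1.98 -0.07  1.26  1.74]
[ 0.46 -0.41  2.13 -0.08  1.02  1.76]Traceback (most recent call last):
  File "<stdin>", line 5, in <module>
    return _wrapfunc(a, 'round', decimals=decimals, out=out)
    return _wrapit(obj, method, *args, **kwds)
    result = getattr(arr, method)(*args, **kwds)
TypeError: unsupported operand type(s) for *: 'NoneType' and 'float'
```

```bash
python3 - <<'E'
from h import *
for p,o in (([462,240,120],quat(.29,0)),([462,240,0],quat(.29,0)),([390,40,120],quat(-.037,0)),([390,40,0],quat(-.037,0)),([475,40,0],quat(-.037,0)),([600,0,130],quat(-.037,0)),([600,115,130],quat(-.037,0))):
    k=r.inverse_kinematics(p,o); print(None if k is None else np.round(k,2))
q0=quat(0,.35)
r.reach([470,130,230],q0)
st=r.state(); im=r.read_camera('wrist'); cv2.imwrite('pics/w1.png',im[:,:,::-1]); np.save('w1.npy',np.r_[st['tcp_pos'],st['orientation']]); print(st['time_s'],st['tcp_pos'],st['orientation'],q0)
E
```

```text
[ 0.41 -0.12  1.63 -0.    1.62  1.69]
[ 0.41 -0.04  1.78 -0.    1.4   1.69]
[ 0.02 -0.49  1.93 -0.    1.7   1.62]
[ 0.02 -0.43  2.1  -0.    1.46  1.62]
[ 0.01 -0.16  1.89 -0.    1.41  1.62]
[-0.06  0.09  1.41 -0.    1.64  1.55]
[ 0.13  0.12  1.37 -0.    1.64  1.74]
2.7583 [470.23101625 129.48740952 230.03440563] [ 9.84726781e-01 -3.71611546e-04  1.74106260e-01  1.98338144e-04] [0.98472654 0.         0.17410814 0.        ]
```

View pics/w1.png

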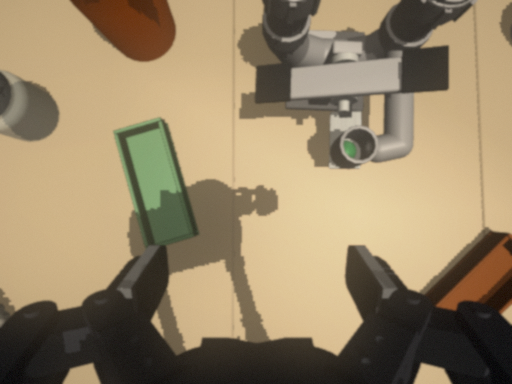

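The wrist view shows the dish at about (157,182), the cup rim at about (358,145), the open pad at about (425,69) and the shut pad at about (275,83). I'll measure all of them from this view.

```bash
python3 - <<'E'
from h import *
v=np.load('w1.npy'); c=cam('wrist',dict(tcp_pos=v[:3],orientation=v[3:])); t=cam('top')
im=cv2.imread('pics/w1.png'); hsv=cv2.cvtColor(im,cv2.COLOR_BGR2HSV)
m=cv2.inRange(hsv,(45,50,30),(90,255,255))
q=max(cv2.findContours(m,0,2)[0],key=cv2.contourArea)
pl=np.array([plane(c,p[0].astype(float),32)[:2] for p in q],np.float32)
b=cv2.boxPoints(cv2.minAreaRect(pl)); print('dish rect@32',cv2.minAreaRect(pl),b)
# look at the enlarged cup + pads
cv2.imwrite('pics/w1c.png',cv2.resize(im[20:190,230:470],None,fx=3.3,fy=3.3,interpolation=cv2.INTER_CUBIC))
g=cv2.medianBlur(cv2.cvtColor(im,cv2.COLOR_BGR2GRAY),3)[115:180,320:400]
g=cv2.resize(g,None,fx=4,fy=4,interpolation=cv2.INTER_CUBIC)
h=cv2.HoughCircles(g,cv2.HOUGH_GRADIENT,1,20,param1=80,param2=20,minRadius=40,maxRadius=100); print(h/4+np.array([320,115,0]) if h is not None else None)
# pad black regions
mk=cv2.inRange(hsv,(0,0,0),(180,255,55)); mk[:40]=0; mk[115:]=0;mk[:,:250]=0
for k in cv2.findContours(mk,0,2)[0]:
    if cv2.contourArea(k)>300: print(cv2.contourArea(k),cv2.minAreaRect(k))
E
```

```text
dish rect@32 ((523.8837280273438, 249.01473999023438), (146.2725067138672, 55.64418411254883), 18.79429817199707) [[445.6835  251.79099]
 [463.6105  199.11368]
 [602.084   246.2385 ]
 [584.157   298.9158 ]]
[[[359.375      144.375       15.85000038]
  [350.875      145.875       23.75      ]
  [361.375      139.125       21.25      ]
  [357.125      149.125       13.80000019]
  [364.125      146.125       11.14999962]]]
```

View pics/w1c.png

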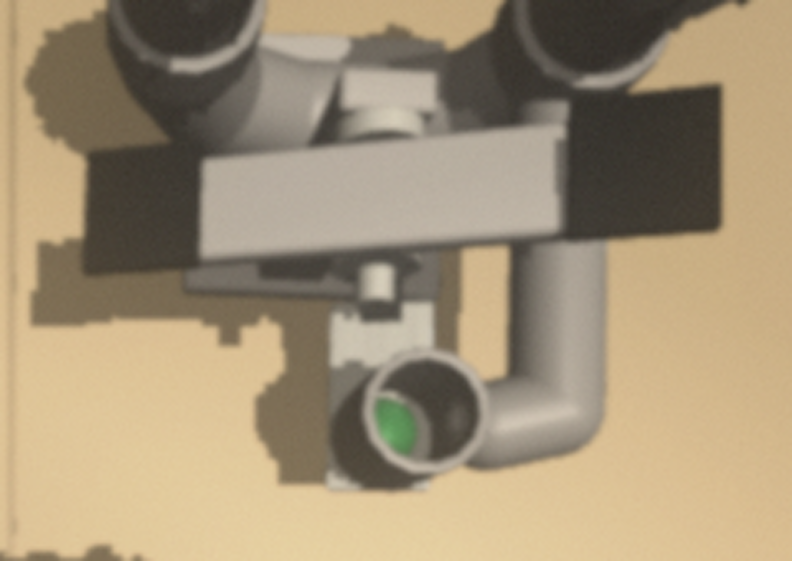

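```bash
python3 - <<'E'
from h import *
v=np.load('w1.npy'); c=cam('wrist',dict(tcp_pos=v[:3],orientation=v[3:])); t=cam('top')
w=lambda x,y:(x/3.3+230-.35,y/3.3+20-.35); u=lambda x,y:(x/5+150-.4,y/5+100-.4)
P=dict(cup=((425,411),(501,365),100),op=((643,163),(552,265),165),sh=((146,209),(362,267),130))
for n,(a,b,z) in P.items(): P[n]=plane(c,w(*a),z); print(n,'wrist',P[n],'top',plane(t,u(*b),z),'tri',tri([(c,w(*a)),(t,u(*b))]))
# gate plate near edge
y=P['sh']-P['op']; yaw=np.arctan2(-y[0],y[1]); print(yaw,np.linalg.norm(y[:2]))
print(R.from_euler('z',-yaw).apply(P['op']-P['cup']),R.from_euler('z',-yaw).apply(P['sh']-P['cup']))
E
```

```text
cup wrist [553.87548987  31.9910629  100.        ] top [551.06411015  31.94427166 100.        ] tri [552.41293804  32.05546858 100.26192889]
op wrist [597.07776772   3.0944796  165.        ] top [599.17363601   1.90552537 165.        ] tri [599.16011666   1.65219757 162.14023674]
sh wrist [601.28161094 114.82532635 130.        ] top [603.37815423 116.56782857 130.        ] tri [602.90385077 115.70689561 128.34119982]
-0.0376069934983549 111.80990302774562
[ 44.25818875 -27.25182686  65.        ] [44.25818875 84.55807617 30.        ]
```

The wrist view is consistent with the given geometry: the pads are 44.3 mm behind the cup (given 45) and 112 mm apart. That puts the outlet at about (554, 32) with yaw -0.037. I'll go to the pre-grasp over the near end of the dish and look again to refine it.

```bash
python3 - <<'E'
from h import *
r.command_gripper(1.0)
yaw=.305; d=np.array([np.cos(yaw),np.sin(yaw)]); g=np.array([523,250.5])-55*d
r.reach([*g,130],quat(yaw,0))
st=r.state(); im=r.read_camera('wrist')[:,:,::-1].copy(); cv2.imwrite('pics/w2.png',im); c=cam('wrist',st)
hsv=cv2.cvtColor(im,cv2.COLOR_BGR2HSV); m=cv2.inRange(hsv,(45,50,25),(90,255,255))
q=max(cv2.findContours(m,0,2)[0],key=cv2.contourArea)
pl=np.array([plane(c,p[0].astype(float),32)[:2] for p in q],np.float32)
print(cv2.minAreaRect(pl)); h=cv2.convexHull(q); 
e=cv2.approxPolyDP(h,6,True)[:,0]; print(e.tolist()); print([np.round(plane(c,p,32)[:2],1) for p in e.astype(float)])
print(st['tcp_pos'],st['time_s'])
E
```

```text
((528.5225219726562, 257.85589599609375), (133.6658935546875, 51.395591735839844), 17.090898513793945)
[[215, 20], [265, 21], [284, 38], [278, 195], [270, 200], [225, 192]]
[array([585.1, 300.5]), array([595.1, 266.6]), array([588.9, 250.3]), array([476. , 216.8]), array([469.8, 221.8]), array([465.3, 259.4])]
[470.83522044 233.6270689  130.16083324] 3.65
```

View pics/w2.png

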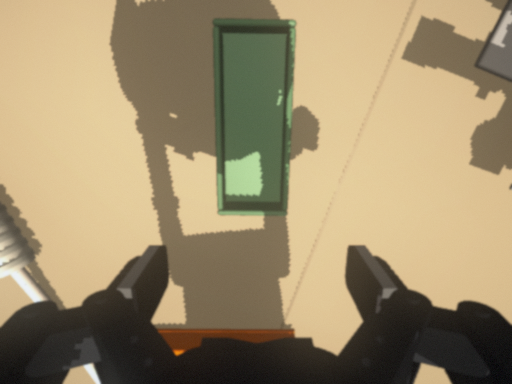

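The dish lies squarely between the fingers. Its rim corners are at (213,18), (296,20), (288,215) and (218,214).

```bash
python3 - <<'E'
from h import *
st=r.state(); c=cam('wrist',st)
P=np.array([plane(c,p,32)[:2] for p in ((213,18),(296,20),(288,215),(218,214))]); print(P,P.mean(0))
a=(P[0]+P[1]-P[2]-P[3])/2; print(np.linalg.norm(a),np.linalg.norm(P[0]-P[1]),np.linalg.norm(P[2]-P[3]),np.arctan2(a[1],a[0]))
yaw=np.arctan2(a[1],a[0]); d=a/np.linalg.norm(a)
np.save('dish.npy',np.r_[P.mean(0),yaw])
E
```

```text
[[586.85086732 302.32784695]
 [603.28417185 245.73711272]
 [461.78893483 202.68649968]
 [444.83933165 259.7317972 ]] [524.19082641 252.62081414]
148.080587015059 58.92847104023872 59.510125323214 0.2933799146854001
```

```bash
python3 - <<'E'
from h import *
x,y,yaw=np.load('dish.npy'); d=np.array([np.cos(yaw),np.sin(yaw)]); g=np.array([x,y])-55*d
q=quat(yaw,0)
r.line_to([*g,60],v=200,frame=q)
print('hit',r.line_to([*g,-2],v=80,threshold=10)); print(r.state()['tcp_pos'])
r.command_gripper(0.0,f_grip=60)
st=r.state(); print(st['grip_width'],st['tcp_pos'],st['wrist_force'],st['time_s'])
r.line_to([*g,15],v=40); st=r.state(); print(st['grip_width'],st['wrist_force'],st['wrist_torque'])
im=r.read_camera('wrist')[:,:,::-1]; cv2.imwrite('pics/w3.png',im); im=r.read_camera('scene')[:,:,::-1]; cv2.imwrite('pics/s3.png',cv2.resize(im[120:280,220:400],None,fx=3.5,fy=3.5))
E
```

```text
hit False
[471.92174293 236.8924392   -1.47782537]
0.6988074376677794 [472.14662406 237.02228902  -0.92720221] [-0.52614166  0.45657929  4.72109349] 5.4833
0.69426377775015 [ 0.23672858  0.97523013 -2.18141722] [-0.04640714  0.13295798  0.05537939]
```

View pics/w3.png

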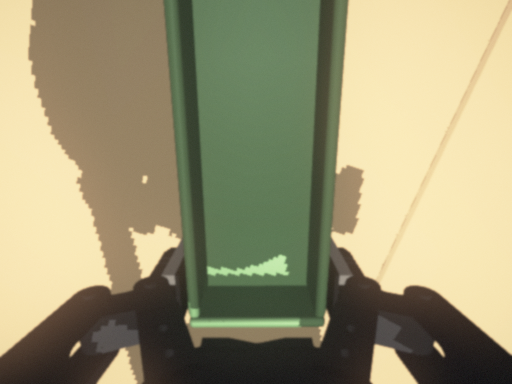

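View pics/s3.png

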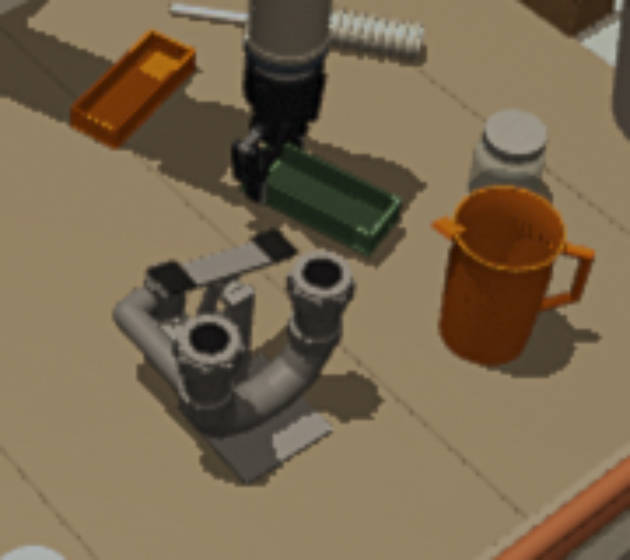

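The dish is held (about 2.2 N of weight, width 59 mm) and hangs level. I'll carry it back and around to in front of the cup, stop there low, and check before inserting it.

```bash
python3 - <<'E'
from h import *
ty=-.037; tx=np.array([np.cos(ty),np.sin(ty)]); O=np.array([554.,32.])
q=quat(ty,0); p=O-162*tx
st=r.state(); t=st['tcp_pos']
r.line_to([t[0],t[1],70],v=120)
r.line_to([400,215,70],v=150)
r.line_to([*p,70],v=150,frame=q)
r.line_to([*p,3],v=80,threshold=10)
st=r.state(); print(st['tcp_pos'],p,st['time_s'],st['wrist_force'])
im=r.read_camera('wrist')[:,:,::-1]; cv2.imwrite('pics/w4.png',im)
for n,(a,b,c,d) in dict(scene=(140,270,210,340),top=(100,240,170,320)).items():
    im=r.read_camera(n)[:,:,::-1]; cv2.imwrite(f'pics/{n}4.png',cv2.resize(im[a:b,c:d],None,fx=4,fy=4,interpolation=cv2.INTER_CUBIC))
E
```

```text
[392.5732458   37.96051599   3.60598689] [392.11087635  37.99263246] 9.7333 [-0.1201221  -0.80637274 -2.56500204]
```

View pics/w4.png

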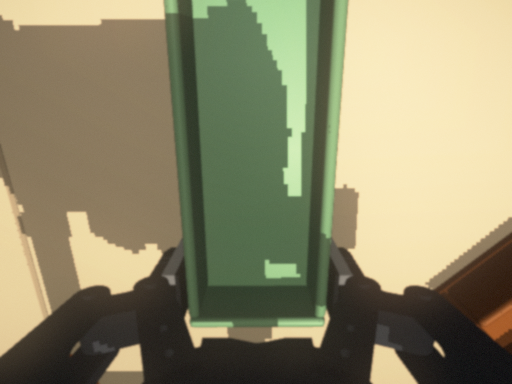

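View pics/scene4.png

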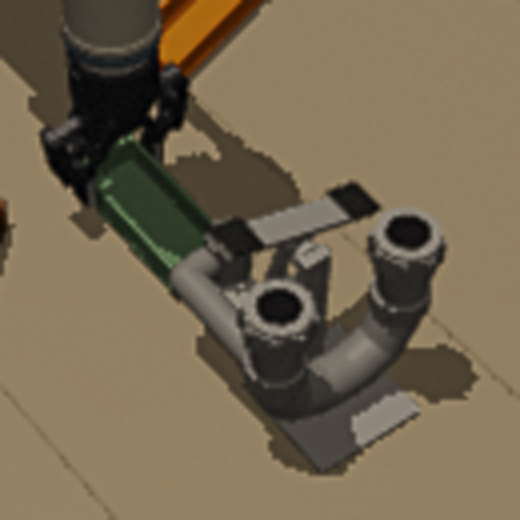

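View pics/top4.png

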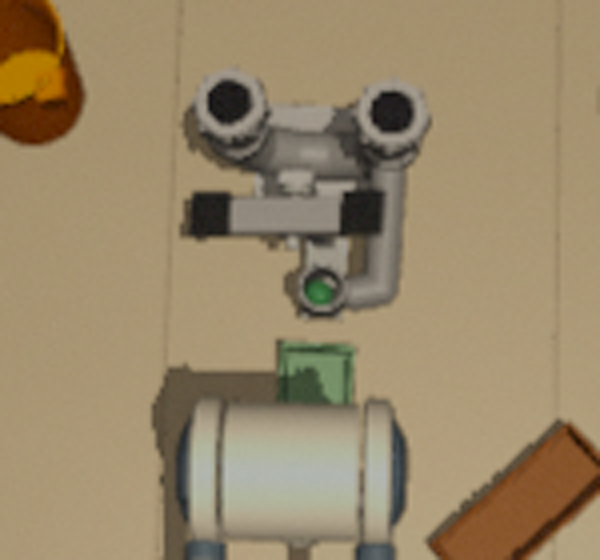

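```bash
python3 - <<'E'
from h import *
t=cam('top'); u=lambda x,y:(x/4+170-.4,y/4+100-.4)
A=plane(t,u(278,341),36);B=plane(t,u(356,344),36); M=(A+B)/2
print(A,B,np.linalg.norm(A-B)); ty=-.037
print('far end in trap frame',R.from_euler('z',-ty).apply(M-np.array([554,32,36])), 'tool',R.from_euler('z',-ty).apply(r.state()['tcp_pos']-np.array([554,32,0])))
E
```

```text
[522.33123598  66.90024399  36.        ] [521.48484227   4.45053447  36.        ] 62.45544493761912
far end in trap frame [-32.20595481   2.48574207   0.        ] tool [-1.61467652e+02  2.27702556e-02  3.74323329e+00]
```

The far end sits 32 mm before the outlet and on axis within about 2.5 mm. I'll insert so the far end ends at +50 mm, clear of the foot plate at +65 and the 60 mm free limit, then set it down and let go.

```bash
python3 - <<'E'
from h import *
ty=-.037; tx=np.array([np.cos(ty),np.sin(ty)]); O=np.array([554.,31.3]); p=O-80*tx
print('hit',r.line_to([*p,3.],v=60,threshold=10)); print(r.state()['tcp_pos'],r.state()['wrist_force'])
print('touch',r.line_to([*p,-3],v=15,threshold=4)); st=r.state();print(st['tcp_pos'],st['wrist_force'])
r.command_gripper(1.0); st=r.state(); print(st['grip_width'],st['wrist_force'],st['time_s'])
im=r.read_camera('wrist')[:,:,::-1]; cv2.imwrite('pics/w5.png',im)
r.line_to([*p,70],v=120)
b=O-110*tx
r.line_to([*b,160],v=150)
r.reach([470,40,230],quat(ty,.25))
st=r.state(); im=r.read_camera('wrist')[:,:,::-1]; cv2.imwrite('pics/w6.png',im); np.save('w6.npy',np.r_[st['tcp_pos'],st['orientation']]); print(st['time_s'])
E
```

```text
hit False
[473.79544642  34.30118727   2.99320747] [-0.41459397  0.7260455  -1.86390682]
touch True
[474.24942873  34.27983369  -0.94934851] [0.46097887 0.13640703 4.03435414]
0.9986544647342027 [-0.09578493 -0.08567282 -0.49252571] 12.1333
14.1083
```

View pics/w5.png

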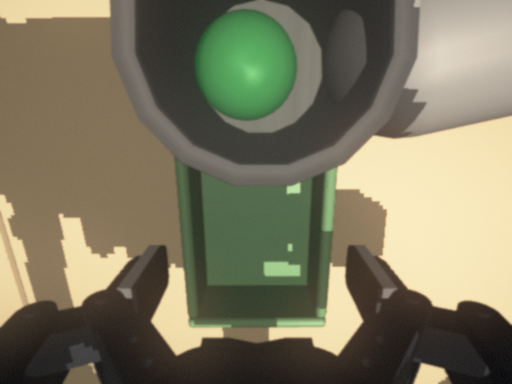

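View pics/w6.png

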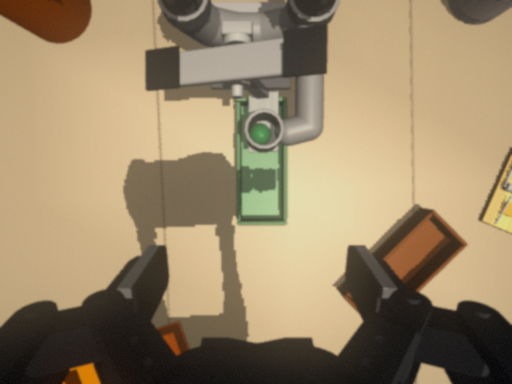

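The dish stands flat under the outlet, with the cup rim at (264,130) inside the dish outline (x 238–286), and it is released. I'll check the numbers, then press the open pad.

```bash
python3 - <<'E'
from h import *
v=np.load('w6.npy'); c=cam('wrist',dict(tcp_pos=v[:3],orientation=v[3:])); ty=-.037; O=np.array([554,32.,0])
Ri=R.from_euler('z',-ty)
for n,uv,z in (('nearL',(237,224),32),('nearR',(287,223),32),('farL',(237,97),32),('cup',(264,130),100),('op',(302,50),165),('sh',(164,69),130)): print(n,Ri.apply(plane(c,uv,z)-O))
r.command_gripper(0.0)
def W(x,y,z): return O+R.from_euler('z',ty).apply([x,y,z])
q=quat(ty,0)
r.reach(W(45,-33,215),q)
r.line_to(W(45,-33,175),v=100)
print('thr',r.line_to(W(45,-33,136),v=40,threshold=20)); st=r.state(); print(Ri.apply(st['tcp_pos']-O),st['wrist_force'])
r.dwell(.3); print(r.state()['wrist_force'])
r.line_to(W(45,-33,215),v=150)
r.line_to(W(-40,0,240),v=200,frame=quat(ty,.25))
st=r.state(); im=r.read_camera('wrist')[:,:,::-1]; cv2.imwrite('pics/w7.png',im); np.save('w7.npy',np.r_[st['tcp_pos'],st['orientation']]); print(st['time_s'])
im=r.read_camera('scene')[:,:,::-1]; cv2.imwrite('pics/scene7.png',cv2.resize(im[140:270,210:340],None,fx=4,fy=4,interpolation=cv2.INTER_CUBIC))
E
```

```text
nearL [-99.8650529   28.59252699  32.        ]
nearR [-98.62602776 -30.154353    32.        ]
farL [47.53253721 28.31688792 32.        ]
cup [ -1.29728322  -1.33682296 100.        ]
op [ 44.96514904 -26.90634576 165.        ]
sh [ 44.08974169  82.61720447 130.        ]
thr False
[ 45.06726732 -32.914199   136.15410335] [-0.70928821  0.06388665 -0.38099493]
[ 0.23465982  0.11181337 -1.18535071]
18.9083
```

View pics/w7.png

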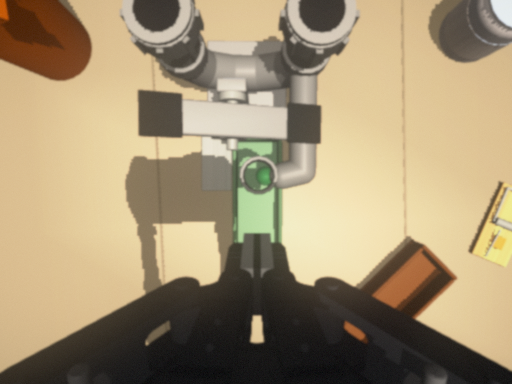

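View pics/scene7.png

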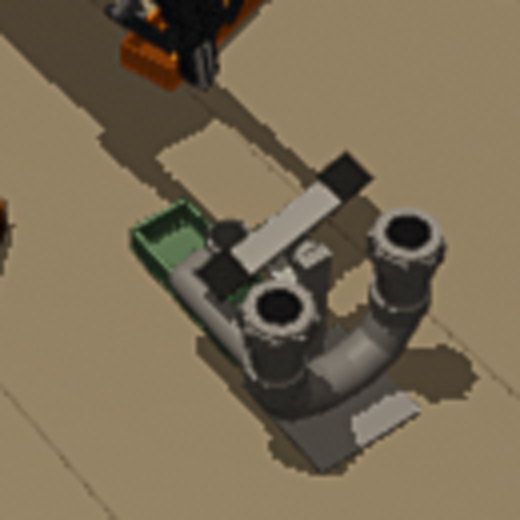

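The rocker has snapped over: the left (+y) pad is raised and the gate plate has swung to +y at (215,170). The marble shows through the cup at (265,176). I'll check from its apparent size and position that it lies on the dish floor.

```bash
python3 - <<'E'
from h import *
im=cv2.imread('pics/w7.png'); cv2.imwrite('pics/w7c.png',cv2.resize(im[130:220,190:310],None,fx=6,fy=6,interpolation=cv2.INTER_CUBIC))
r.reach([430,40,230],quat(-.037,.55)) if r.inverse_kinematics([430,40,230],quat(-.037,.55)) is not None else print('no')
st=r.state(); im=r.read_camera('wrist')[:,:,::-1]; cv2.imwrite('pics/w8.png',im); np.save('w8.npy',np.r_[st['tcp_pos'],st['orientation']]); print(st['time_s'])
E
```

```text
no
19.0083
```

View pics/w7c.png

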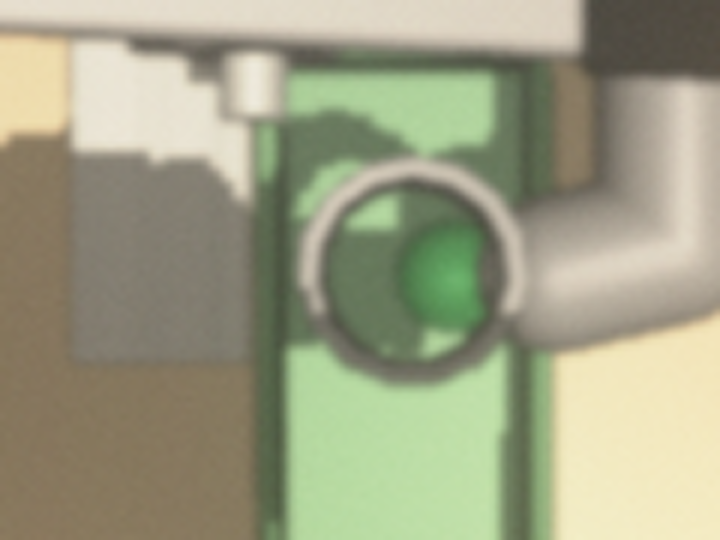

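View pics/w8.png

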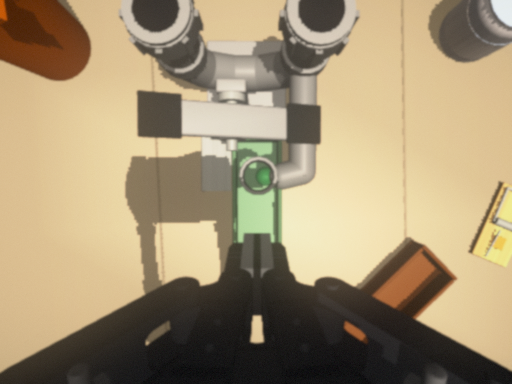

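```bash
python3 - <<'E'
from h import *
v=np.load('w7.npy'); c=cam('wrist',dict(tcp_pos=v[:3],orientation=v[3:])); ty=-.037; O=np.array([554,32.,0]); Ri=R.from_euler('z',-ty)
print('marble@17',Ri.apply(plane(c,(265.5,175.3),17)-O),'shut',Ri.apply(plane(c,(160,114),165)-O),'open',Ri.apply(plane(c,(304,124),130)-O))
def W(x,y,z): return O+R.from_euler('z',ty).apply([x,y,z])
q=quat(ty,0)
r.reach(W(45,81,215),q)
r.line_to(W(45,81,175),v=100)
print('thr',r.line_to(W(45,81,136),v=40,threshold=20)); st=r.state(); print(Ri.apply(st['tcp_pos']-O),st['wrist_force'])
r.dwell(.3); print(r.state()['wrist_force'])
r.line_to(W(45,81,215),v=150)
r.line_to(W(-40,0,240),v=200,frame=quat(ty,.25))
r.dwell(.3)
st=r.state(); im=r.read_camera('wrist')[:,:,::-1]; cv2.imwrite('pics/w9.png',im); np.save('w9.npy',np.r_[st['tcp_pos'],st['orientation']]); print(st['time_s'])
im=r.read_camera('scene')[:,:,::-1]; cv2.imwrite('pics/scene9.png',cv2.resize(im[140:270,210:340],None,fx=4,fy=4,interpolation=cv2.INTER_CUBIC))
E
```

```text
marble@17 [  1.06840503 -10.5465553   17.        ] shut [ 45.15698265  72.87394306 165.        ] open [ 44.09573681 -40.47691268 130.        ]
thr False
[ 45.12855109  80.92580637 136.25211383] [ 0.42001839 -0.30380173  0.07150061]
[-0.62134974  0.96415523  0.21638753]
23.3833
```

View pics/w9.png

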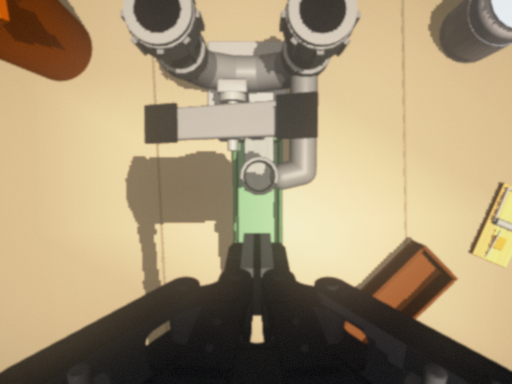

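View pics/scene9.png

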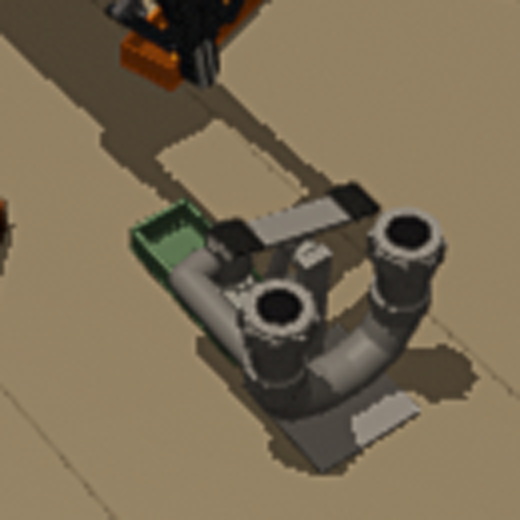

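The rocker is back at its start attitude and the grey gate plate fills an empty cup at (260,176). One last look from a lower angle to confirm the marble is in the dish.

```bash
python3 - <<'E'
from h import *
M=np.array([554.6,21.4,17]); best=[]
for a in np.arange(-1.6,1.61,.2):      # direction camera looks (world yaw)
  for t in np.arange(.2,1.0,.1):
    q=quat(a,t); Rm=R.from_quat(q).as_matrix(); T=r.camera_info('wrist')['tool_from_camera']
    for el in (.6,.7,.8):
      for D in (220,280,340):
        e=M+D*np.array([-np.cos(a)*np.cos(el),-np.sin(a)*np.cos(el),np.sin(el)])
        tcp=e-Rm@T[:3,3]
        if tcp[2]<110 or np.hypot(tcp[0],tcp[1])<330: continue
        cc=Rm@T[:3,:3]; v=cc.T@(M-e)
        ang=v[1]/v[2]
        if not -.58<ang<-.05: continue
        k=r.inverse_kinematics(tcp,q)
        if k is not None: best.append((el,a,t,D,ang,np.round(tcp).tolist(),np.abs(k-r.state()['joint_pos']).max()))
best.sort(key=lambda b:(b[0],b[6]))
for b in best[:12]: print([np.round(x,2) if not isinstance(x,list) else x for x in b])
print(len(best))
E
```

```text
[np.float64(0.8), np.float64(0.6), np.float64(0.9), np.int64(340), np.float64(-0.17), [413.0, -76.0, 115.0], np.float64(1.61)]
[np.float64(0.8), np.float64(0.8), np.float64(0.9), np.int64(340), np.float64(-0.17), [435.0, -102.0, 115.0], np.float64(1.83)]
[np.float64(0.8), np.float64(1.0), np.float64(0.9), np.int64(340), np.float64(-0.17), [462.0, -124.0, 115.0], np.float64(1.97)]
[np.float64(0.8), np.float64(1.2), np.float64(0.9), np.int64(340), np.float64(-0.17), [492.0, -139.0, 115.0], np.float64(2.06)]
[np.float64(0.8), np.float64(1.4), np.float64(0.9), np.int64(340), np.float64(-0.17), [526.0, -148.0, 115.0], np.float64(2.14)]
[np.float64(0.8), np.float64(1.6), np.float64(0.9), np.int64(340), np.float64(-0.17), [560.0, -151.0, 115.0], np.float64(2.2)]
[np.float64(0.8), np.float64(-1.6), np.float64(0.9), np.int64(340), np.float64(-0.17), [559.0, 194.0, 115.0], np.float64(4.22)]
7
```

```bash
python3 - <<'E'
from h import *
r.line_to([440,-10,260],v=200)
r.reach([413,-76,115],quat(.6,.9))
st=r.state(); im=r.read_camera('wrist')[:,:,::-1]; cv2.imwrite('pics/w10.png',cv2.resize(im,None,fx=1.5,fy=1.5,interpolation=cv2.INTER_CUBIC)); c=cam('wrist',st); print(1.5*proj(c,[554.6,21.4,17]),st['time_s'],st['wrist_force'])
im=r.read_camera('top')[:,:,::-1]; cv2.imwrite('pics/top10.png',im)
E
```

```text
[384.91326285 213.05682305] 25.4167 [ 0.54041067 -0.18382043  0.94657938]
```

View pics/w10.png

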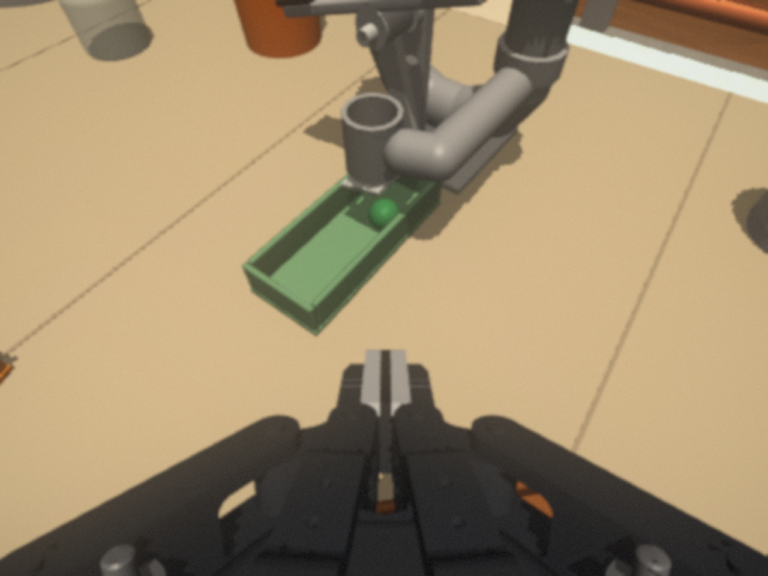

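View pics/top10.png

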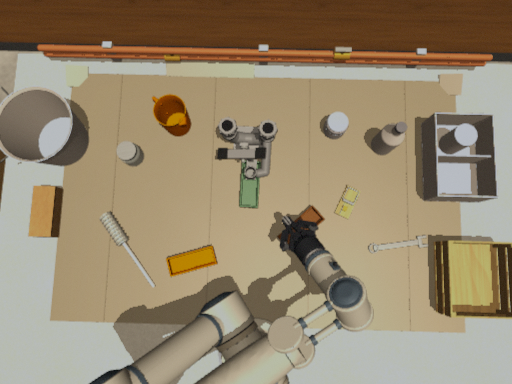

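The marble lies in the dish at (384,212), exactly where the ray predicted (385,213). The gate plate closes the cup above it, the dish stands flat, and the bystanders look unmoved. The arm touches nothing, so I'm handing the job in.

```bash
python3 - <<'E'
from h import *
r.line_to(r.state()['tcp_pos']+np.array([-15,-10,40]),v=100); r.dwell(.3)
print(r.state()['time_s'],r.state()['wrist_force']); print(r.job_done())
E
```

```text
26.4083 [-0.04484284  0.05623966 -0.09506512]
the job is handed in; nothing more can be done
None
```

The marble is in the green dish under the outlet, the gate is shut again, and the job was handed in at 26.4 s of the 61 s allowed.

**What I did:** I gripped the dish near its end, slid it in low from the robot's side, set it down and let go. I then pressed the open pad until the rocker snapped over and the marble dropped. Pressing the shut pad snapped the rocker back.

**Last checks:**
- **Dish:** it stands flat with its centre about 25 mm on the robot's side of the outlet. That keeps its far end clear of the U-bend's foot plate, which would block a dish centred under the outlet.
- **Marble:** a low wrist view showed it in the dish within about a pixel of where it was predicted.
- **Rocker and gate:** the rocker is back in its starting position and the gate plate closes an empty cup.
- **Forces and bystanders:** neither pad press reached the 20 N stop. In the top view the other things look where they were; the brown dish was partly hidden behind the gripper in that last picture.

**Disagreements:** the cup position differed by about 3 mm between the top and wrist cameras, so I used the wrist value because it matched the given 45 mm to the pivot. One extra viewing pose was out of reach, so I used another.

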